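# Load a copper sample plate onto the laboratory balance

## Robot

A 7-joint arm with a two-finger parallel gripper is mounted at the origin on the work surface. World frame = base frame: x ahead of the robot, y to its left, z up, the work surface at z = 0. Lengths are in m, angles in rad, forces in N, time in s.
With the tool pointing down it reaches from about 0.4 to 0.85 m from the base axis. Payload 10.4 kg.
Tool frame: the origin (TCP) lies at the very end of the fingers, on their centre line; the grasp point (between the pads) lies 19 mm behind it; z points along the fingers, x is the direction in which the jaws open and shut, and the axes are right-handed (so a half turn about z gives the same grasp; the last joint's range is limited). The gripper opens to 87 mm and grips with 3 to 60 N. Pads are 19 mm wide; open, the fingers measure 117 mm over their backs; the gripper's body (75 mm by 190 mm) begins 51 mm behind the grasp point.
Start: joints at [-1.321, 0.332, -0.065, 1.46, 0.022, 1.35, -0.088], TCP at [0.168, 0.602, 0.223] pointing down, gripper open.
Joint ranges: [-2.6, 2.6], [-0.5, 2.12], [-1.47, 1.34], [0.16, 2.42], [-1.27, 4.41], [0.06, 2.06], [-2.6, 2.6]. Speed limits (rad/s): [2.22, 2.22, 2.79, 2.79, 3.14, 3.14, 3.14].

## Interface

Orientations are given as a unit quaternion [x, y, z, w].
In Python, from bench import r gives the robot as it stands. The module is installed in compiled form; this text tells all that it offers.
- The arm moves only by the tool carry_out, never from a script. Its argument "commands" is a list that holds one entry, the list of rows, each a list of 7 numbers: the closure in counts, from 0 (fully open) to 255 (shut), then the shift along the tool's x, y, z in units of 25 mm (1.0 is 25 mm), then the turn, a rotation vector about the tool's x, y, z in units of 5 degrees (1.0 is 5 degrees). A call has 1 to 12 rows; each row is the pose to reach, as a shift and turn from the pose measured when the call began, along the tool's axes at that moment; what a row does not reach only later rows make up. A row lasts 1/8 s, in which the tool goes at most 62.5 mm and 10.7 degrees, less where a joint would pass 70% of its speed; a pose out of reach is approached as far as the arm can. A call with a gripper value outside its range is refused whole. The fingers move at their own pace and stop on an object; "grip_force" is the grip in N (left out, the last holds). Time passes only in rows, so rows that repeat a pose let the fingers close. It gives the time, the measured TCP pose, the force and the opening at its end, in the units of the state.
- r.read_state(): the state, without advancing time (a new reading comes with each control period).
- r.camera(name): name is "scene" or "top" or "wrist"; returns the picture (400x640x3 uint8, blue, green, red); there is no depth.
- r.camera_info(name): a dict with "fx", "fy", "cx", "cy" (pixels), "origin" and "rotation" of the camera in the world. Camera axes: x right, y down, z forward; pixel columns grow to the right and rows downward; lengths in m; the calibration is good to about 2 mm. A picture is of the moment at which its call begins: read the wrist's pose just before it. camera_info takes no time and is no camera call; for the wrist camera it gives the pose at the moment of the call.
- r.close_job(): hands the job in, once; it reports no verdict.
The state is a dict: "time": time; "joint_positions": joint angles; "joint_vel": joint speeds; "joint_torque": joint torques, N m; "ee_pos": TCP position; "eef_rot": TCP orientation; "ft_force": force on the tool from outside, world axes, zero at the start; "torque": the same for the moment, N m; "width": finger opening in m.
Only numpy, scipy, OpenCV 4.12 (cv2) and the standard library are available. Lean on these libraries where they do the work, as an engineer would, in place of code of your own. Each camera call takes 0.05 s, during which the arm holds its last target.

## Task

Weigh the copper plate: slide the balance's glass roof fully open by its black knob, draw the copper plate straight up out of the slotted grey rack by its top edge, and lower it (do not drop it) upright into the blue slotted holder on the weighing pan until it stands on the slot's floor. Let go of it, slide the roof fully shut, and only then press the green key right down to record the weight and release it. Leave the other two plates in their slots and do not disturb the jar, carton or screwdriver.

Things in the scene. Friction and masses are not known exactly. Their poses are not given: they have to be found in the camera images.
- balance: White balance, fixed, 400 x 200 mm. Origin on the bench under the centre of its glass chamber; x from front console to rear, z up. Console (x -185 to -80 mm) 50 mm high. Chamber (x -80 to 80, y -100 to 100) has 5 mm glass walls, tops 190 mm above the bench, a sliding glass roof, and inside a steel pan with a blue slotted holder. Rear housing (x 80 to 215) 190 mm high.
- holder_slot (a point): Centre of the slot floor of the blue holder on the pan, at balance (-5, 0, 70) mm; axes as the balance. Slot along x: 80 mm long, 8 mm wide (y), between two bars 32 mm high above the slot floor, flaring at the top to a mouth about 22 mm wide 41 mm above the floor; ends open. A plate standing here tops out 100 mm above this point, 20 mm below the chamber wall tops.
- roof (a joint): Glass roof sliding along the balance's +x (rearward), m: 0 shut, 0.14 fully open, end stops at both. May start up to 20 mm ajar; stays where left; friction about 1.5 N. Panel 160 x 190 x 6 mm, top face 196 mm above the bench. Fully open, its front edge is at balance x = +60 mm.
- roof_knob (a point): Top centre of the black upright cylindrical knob on the roof: 26 mm diameter, 36 mm tall, top 232 mm above the bench, 30 mm behind the roof's front edge (balance x = -50 mm when shut, +90 mm fully open). Moves with the roof; can be pinched from above in any direction.
- key (a joint): Travel of the green key, m: 0 released, 0.006 fully pressed; a spring (5 N when fully down) returns it.
- key_top (a point): Centre of the top of the round green key, 32 mm in diameter, on the front console, pressed straight down. It is at balance x -150, y -35 mm, 70 mm in front of the chamber's front wall.
- rack: Grey slotted rack, fixed, 118 mm (x) by 150 mm (y), 70 mm high. Origin: underside centre. Three upright slots at y = -45, 0, +45 mm, each 8 mm wide, hold a plate by its two upright side edges in ribbed end walls (1.5 mm play on each face, 2.5 mm at each edge). Slot floors 10 mm above the bench.
- copper_plate: The plate to weigh: copper-coloured (orange-brown), 90 mm wide (its x), 5 mm thick (its y), 100 mm tall (its z), about 0.4 kg. Origin: centre of its bottom edge. Stands upright in one of the rack's slots, its top 110 mm above the bench, 40 mm above the rack.
- alu_plate: Bystander: grey aluminium plate of the same size (about 0.13 kg), in another slot of the rack. Origin: centre of its bottom edge.
- ceramic_plate: Bystander: white ceramic plate of the same size (about 0.16 kg), in another slot of the rack. Origin: centre of its bottom edge.
- jar: Bystander: amber glass jar with white cap, 64 mm across, 110 mm tall. Origin: underside centre.
- carton: Bystander: yellow carton with a red band, 90 x 130 x 75 mm. Origin: underside centre.
- screwdriver: Bystander: screwdriver with yellow handle, 180 mm long, lying on the bench. Origin: its underside, about mid-length.
There are look-alikes about, which are no part of the job. What is meant by the copper_plate is not yellow, and is the larger of those in its own colour.

How it is judged:
By the outcome, as a careful person would: the job done as asked, in the order asked, and still so for the second after the job is handed in, with the robot touching nothing.
It also fails if it takes over 72 s, if anything falls off the work surface, if the arm or the gripper's body presses on something with over 40 N, if the wrist force passes 120 N, or if a joint passes its speed limit or range.

## Working session

There is one attempt and no reset: what is moved stays moved. The work goes in short steps, Python scripts to look and compute and a tool call to move; the robot and the scene stay as the last step left them, time stands still between calls to the robot, and variables do not carry over. Pictures are saved under pics/ and viewed, and the job is handed in when it is done.

Besides the shell and the picture viewer there is one more tool, called after "Emit:" by a JSON object that holds its "api" and its "payload", one argument or row to a line. carry_out: Moves the arm, as the interface text tells. Its arguments: {"type":"object","properties":{"commands":{"type":"array"},"grip_force":{"type":"number"}},"required":["commands"]}

```bash
mkdir -p pics; ls; python3 - <<'E'
from bench import r
import cv2,numpy as np
s=r.read_state()
for k,v in s.items(): print(k,np.round(v,4))
for n in("scene","top","wrist"):
    print(n,r.camera_info(n)); cv2.imwrite(f"pics/{n}0.png",r.camera(n))
E
```

```text
pics
time 0.0
joint_positions [-1.3206  0.3329 -0.0647  1.4609  0.0216  1.3499 -0.0885]
joint_vel [ 0.0019  0.0002 -0.0005 -0.      0.0013 -0.001   0.0009]
joint_torque [ 4.00000e-04 -6.23246e+01  2.48000e-02 -3.89914e+01 -6.14000e-02
  3.96000e-02  2.00000e-04]
ee_pos [0.1683 0.6015 0.2218]
eef_rot [ 7.967e-01  6.044e-01 -5.000e-04  5.000e-04]
ft_force [-0.3406 -0.2115  0.8367]
torque [0.0003 0.0394 0.0012]
width 0.0873
scene {'fx': 412.39207395514427, 'fy': 412.39207395514427, 'cx': 317.321447886949, 'cy': 199.57275207470119, 'origin': array([ 1.01860453, -0.49333051,  0.88062664]), 'rotation': array([ 0.86479821,  0.32372773, -0.1343476 , -0.35954852])}
top {'fx': 423.47605938331424, 'fy': 423.47605938331424, 'cx': 318.6491382134997, 'cy': 193.85586336063457, 'origin': array([0.45189052, 0.0332072 , 1.09234941]), 'rotation': array([-0.70167207,  0.71046562, -0.02948433,  0.04500643])}
wrist {'fx': 301.86025905740894, 'fy': 301.86025905740894, 'cx': 318.37138604511654, 'cy': 199.51228347620204, 'origin': array([0.08795972, 0.62436116, 0.38482943]), 'rotation': array([0.78762637, 0.5966841 , 0.09255408, 0.12266425])}
```

View pics/scene0.png

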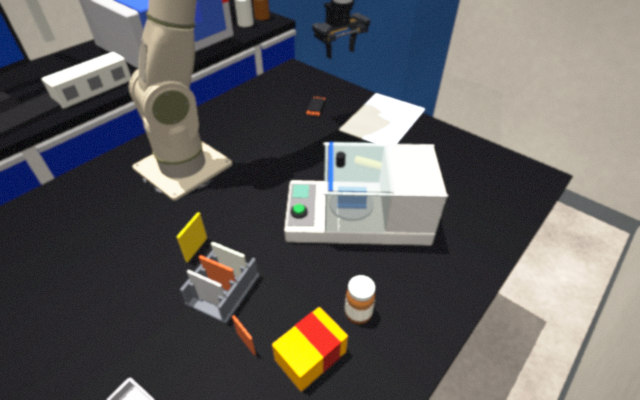

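View pics/top0.png

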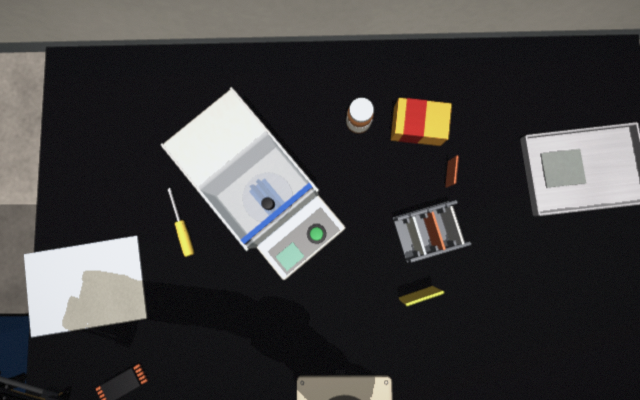

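View pics/wrist0.png

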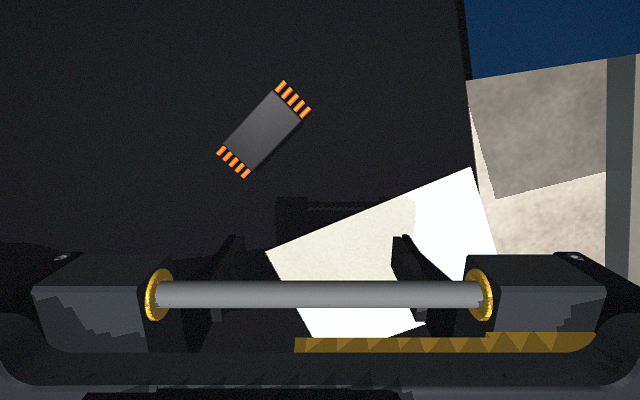

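```bash
python3 - <<'E'
import cv2
t=cv2.imread("pics/top0.png"); s=cv2.imread("pics/scene0.png")
cv2.imwrite("pics/c1.png",cv2.resize(t[80:290,150:360],None,fx=2.8,fy=2.8,interpolation=cv2.INTER_CUBIC))
cv2.imwrite("pics/c2.png",cv2.resize(t[140:310,380:490],None,fx=3.5,fy=3.5,interpolation=cv2.INTER_CUBIC))
cv2.imwrite("pics/c3.png",cv2.resize(s[205:365,165:275],None,fx=3.7,fy=3.7,interpolation=cv2.INTER_CUBIC))
E
```

```text
(no output)
```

View pics/c1.png

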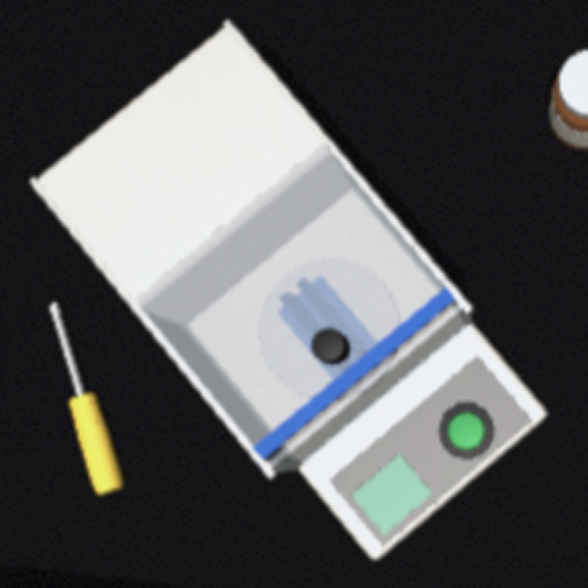

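View pics/c2.png

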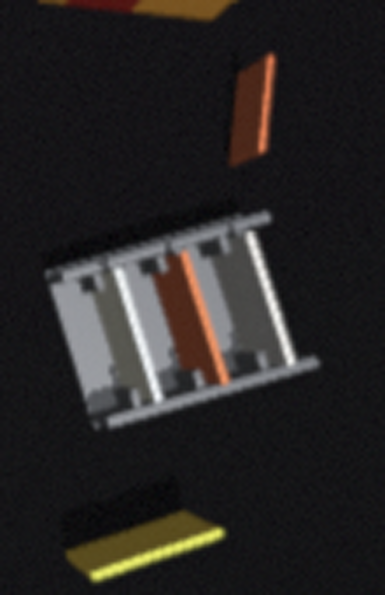

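View pics/c3.png

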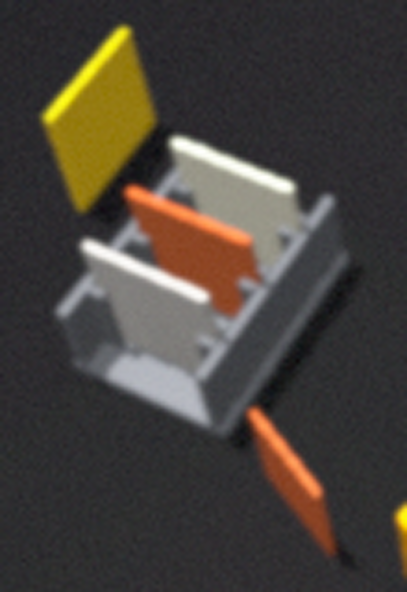

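```bash
cat > h.py <<'E'
import numpy as np,cv2
from scipy.spatial.transform import Rotation as R
from scipy.optimize import least_squares
from bench import r
def proj(n,P,info=None):
    i=info or r.camera_info(n); P=np.atleast_2d(P)
    c=R.from_quat(i['rotation']).inv().apply(P-i['origin'])
    return np.c_[c[:,0]/c[:,2]*i['fx']+i['cx'],c[:,1]/c[:,2]*i['fy']+i['cy']]
def unproj(n,uv,z,info=None):
    i=info or r.camera_info(n); uv=np.atleast_2d(uv).astype(float)
    d=R.from_quat(i['rotation']).apply(np.c_[(uv[:,0]-i['cx'])/i['fx'],(uv[:,1]-i['cy'])/i['fy'],np.ones(len(uv))])
    return i['origin']+d*((z-i['origin'][2])/d[:,2])[:,None]
def cr(uv,s,o): return (np.array(uv,float)+.5)/s-.5+np.array(o)
def pose(p,L): 
    return R.from_euler('z',p[2]).apply(np.atleast_2d(L))+[p[0],p[1],0]
def fit(obs,p0):  # obs list of (cam, uv, local)
    f=lambda p:np.concatenate([(proj(c,pose(p,l))[0]-uv) for c,uv,l in obs])
    s=least_squares(f,p0); return s.x,s.fun.reshape(-1,2)
def go(target,Rt=None):
    """shift and turn in row units from measured pose"""
    s=r.read_state(); q=R.from_quat(s['eef_rot'])
    d=q.inv().apply(np.array(target)-s['ee_pos'])/.025
    w=np.zeros(3) if Rt is None else np.rad2deg((q.inv()*Rt).as_rotvec())/5
    return np.round(d,3),np.round(w,3)
def down(jaw):  # tool down, jaw x-axis along world angle jaw; choose half turn nearest now
    q=R.from_quat(r.read_state()['eef_rot'])
    best=None
    for k in(0,np.pi):
        a=jaw+k; x=np.array([np.cos(a),np.sin(a),0]); z=np.array([0,0,-1.]); y=np.cross(z,x)
        T=R.from_matrix(np.c_[x,y,z]); m=(q.inv()*T).magnitude()
        if best is None or m<best[0]: best=(m,T)
    return best[1]
E
python3 - <<'E'
from h import *
C1=lambda u:cr(u,2.8,(150,80)); C2=lambda u:cr(u,3.5,(380,140)); C3=lambda u:cr(u,3.7,(165,205))
pts=[((230,20),.19),((33,180),.19),((470,308),.19),((270,475),.19),((546,413),.05),((374,558),.05),((329,345),.232),((466,430),.055)]
for p,z in pts: print(p,np.round(unproj('top',C1(p),z)[0],4))
B=[('top',C1((230,20)),(.215,-.1,.19)),('top',C1((33,180)),(.215,.1,.19)),('top',C1((470,308)),(-.08,-.1,.19)),('top',C1((270,475)),(-.08,.1,.19)),('top',C1((546,413)),(-.185,-.1,.05)),('top',C1((374,558)),(-.185,.1,.05))]
p,e=fit(B,[.6,.1,.7]); print('bal',p,np.rad2deg(p[2])); print(np.round(e,1))
Pl=[('top',C2((183,252))),('top',C2((226,382))),('scene',C3((127,190))),('scene',C3((250,242)))]
for c,u in Pl: print(c,np.round(unproj(c,u,.11)[0],4))
for n,u in dict(smallA=(270,55),smallB=(264,153)).items(): print(n,unproj('top',C2(u),.07))
for u in [(118,270),(157,402),(250,232),(293,363)]: print(np.round(unproj('top',C2(u),.11)[0],4))
# rack corners (118 x 150), z .07
for u in [(48,272),(270,215),(320,360),(100,425)]: print('rack',np.round(unproj('top',C2(u),.07)[0],4))
E
```

```text
(230, 20) [0.7882 0.242  0.19  ]
(33, 180) [0.662  0.3954 0.19  ]
(470, 308) [0.5565 0.0548 0.19  ]
(270, 475) [0.4312 0.2078 0.19  ]
(546, 413) [ 0.4793 -0.0074  0.05  ]
(374, 558) [0.3556 0.1438 0.05  ]
(329, 345) [0.5259 0.1571 0.232 ]
(466, 430) [0.4652 0.0627 0.055 ]
bal [0.55823426 0.18310775 0.68376083] 39.17660973895732
[[ 0.3  0.1]
 [-0.5  0.1]
 [-0.1 -1.3]
 [-1.1 -0.8]
 [ 1.6  0.5]
 [ 0.   1.7]]
top [ 0.5111 -0.2069  0.11  ]
top [ 0.4258 -0.2315  0.11  ]
scene [ 0.4248 -0.2305  0.11  ]
scene [ 0.5136 -0.2057  0.11  ]
smallA [[ 0.6498156  -0.28221195  0.07      ]]
smallB [[ 0.58121165 -0.27498687  0.07      ]]
[ 0.4998 -0.1638  0.11  ]
[ 0.4133 -0.1862  0.11  ]
[ 0.5237 -0.2514  0.11  ]
[ 0.4376 -0.2755  0.11  ]
rack [ 0.5009 -0.124   0.07  ]
rack [ 0.5382 -0.2772  0.07  ]
rack [ 0.4388 -0.3064  0.07  ]
rack [ 0.3966 -0.156   0.07  ]
```

```bash
cat >> h.py <<'E'
BAL=[0.5582,0.1831,0.6838]
def b(*l): return pose(BAL,l)[0]
JB=BAL[2]+np.pi/2
E
python3 - <<'E'
from h import *
s=r.read_state(); i=r.camera_info('wrist')
print(R.from_quat(s['eef_rot']).inv().apply(i['origin']-s['ee_pos']))
k=unproj('top',cr((329,345),2.8,(150,80)),.232)[0]
print('knob local',R.from_euler('z',-BAL[2]).apply(k-[BAL[0],BAL[1],0]))
print(go([k[0],k[1],.28],down(JB)))
E
```

```text
[ 1.11172058e-04 -8.34976926e-02 -1.63013969e-01]
knob local [-4.14879055e-02  2.27484295e-04  2.32000000e-01]
(array([-13.274,  18.565,  -2.308]), array([-5.0000e-03,  1.2000e-02, -1.0961e+01]))
```

Emit:
{"api": "carry_out", "payload": {
  "commands": [
    [[0,-1,1.5,-2.3,0,0,-1],[0,-3,4,-2.3,0,0,-3],[0,-5,7,-2.3,0,0,-5],[0,-7,9.5,-2.3,0,0,-7],[0,-8.5,12,-2.3,0,0,-9],[0,-10,14,-2.3,0,0,-11],[0,-11.5,16,-2.3,0,0,-11],[0,-12.5,17.5,-2.3,0,0,-11],[0,-13.27,18.56,-2.3,0,0,-10.96],[0,-13.27,18.56,-2.3,0,0,-10.96],[0,-13.27,18.56,-2.3,0,0,-10.96],[0,-13.27,18.56,-2.3,0,0,-10.96]]
  ],
  "grip_force": 8
}}

```text
time: 1.65
ee_pos: [0.5253, 0.1579, 0.2795]
eef_rot: [0.429, 0.903, -0.001, -0.0]
ft_force: [0.1, 1.5, -0.2]
width: 0.0868
```

```bash
python3 - <<'E'
from h import *
k=b(-.0415,0,.2);s=r.read_state();print(s['time'],s['ee_pos'],s['ft_force'],s['joint_positions'])
print(go([k[0],k[1],.207],down(JB)))
cv2.imwrite("pics/w1.png",r.camera('wrist'));print(proj('wrist',[b(-.0415,0,.232)]))
E
```

```text
1.65 [0.52533449 0.15788776 0.27952871] [ 0.09031316  1.45364728 -0.18241473] [-0.6460697   0.13358612  0.30178954  1.59143423 -0.03957212  1.4238917
  1.91400801]
(array([-0.049, -0.   ,  2.901]), array([-0.015,  0.   ,  0.004]))
[[316.41200437 220.04702503]]
```

View pics/w1.png

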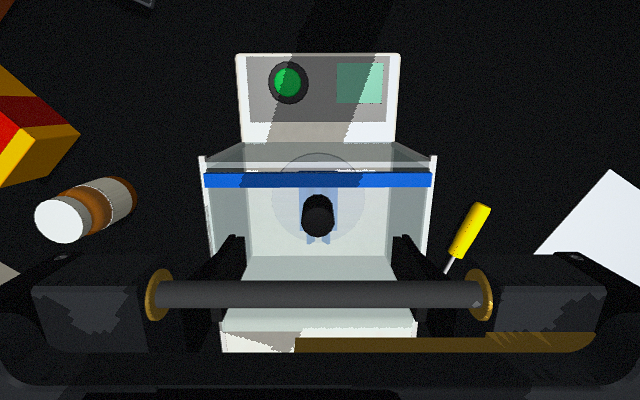

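Emit:
{"api": "carry_out", "payload": {
  "commands": [
    [[0,-0.05,0,1,0,0,0],[0,-0.05,0,2,0,0,0],[0,-0.05,0,2.9,0,0,0],[0,-0.05,0,2.9,0,0,0],[170,-0.05,0,2.9,0,0,0],[230,-0.05,0,2.9,0,0,0],[230,-0.05,0,2.9,0,0,0],[230,-0.05,0,2.9,0,0,0],[230,-0.05,0,2.9,0,0,0]]
  ],
  "grip_force": 8
}}

```text
time: 2.82
ee_pos: [0.5259, 0.1574, 0.2072]
eef_rot: [0.428, 0.904, -0.0, -0.0]
ft_force: [-0.5, 0.1, -0.4]
width: 0.045
```

```bash
python3 - <<'E'
from h import *
s=r.read_state();print(s['time'],s['ee_pos'],s['ft_force'],s['width'])
l=R.from_euler('z',-BAL[2]).apply(s['ee_pos']-[BAL[0],BAL[1],0]);print(l)
print(go(b(.0915,0,.207),down(JB)))
cv2.imwrite("pics/w2.png",r.camera('wrist'))
E
```

```text
2.825 [0.52585959 0.15743273 0.20717371] [-0.54727015  0.0633677  -0.41874135] 0.04496058294913096
[-0.04128469  0.00053414  0.20717371]
(array([-2.900e-02,  5.311e+00,  1.000e-03]), array([-0.012, -0.   ,  0.018]))
```

View pics/w2.png

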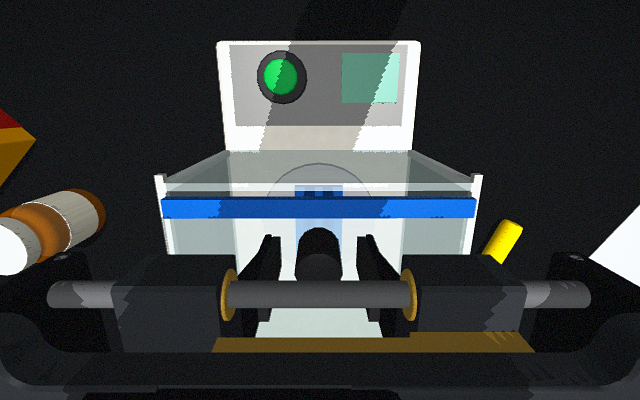

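Emit:
{"api": "carry_out", "payload": {
  "commands": [
    [[230,-0.03,0,0,0,0,0],[230,-0.03,0,0,0,0,0],[230,-0.03,0,0,0,0,0],[230,-0.03,0,0,0,0,0],[230,-0.03,0,0,0,0,0]]
  ]
}}

```text
time: 3.5
ee_pos: [0.526, 0.1573, 0.2071]
eef_rot: [0.428, 0.904, -0.0, -0.001]
ft_force: [-4.5, 2.5, 1.8]
width: 0.0261
```

Emit:
{"api": "carry_out", "payload": {
  "commands": [
    [[230,-0.03,0.5,0,0,0,0],[230,-0.03,1.2,0,0,0,0],[230,-0.03,2.0,0,0,0,0],[230,-0.03,2.8,0,0,0,0],[230,-0.03,3.6,0,0,0,0],[230,-0.03,4.4,0,0,0,0],[230,-0.03,5,0,0,0,0],[230,-0.03,5.25,0,0,0,0],[230,-0.03,5.4,0,0,0,0],[230,-0.03,5.4,0,0,0,0]]
  ]
}}

```text
time: 4.75
ee_pos: [0.6298, 0.2424, 0.2065]
eef_rot: [0.428, 0.904, -0.001, -0.002]
ft_force: [-7.7, 1.3, 3.7]
width: 0.0258
```

```bash
python3 - <<'E'
from h import *
s=r.read_state();print(s['time'],s['ee_pos'],s['ft_force'],s['width'])
l=R.from_euler('z',-BAL[2]).apply(s['ee_pos']-[BAL[0],BAL[1],0]);print(l)
cv2.imwrite("pics/w3.png",r.camera('wrist'))
E
```

```text
4.75 [0.62979729 0.24241198 0.20654453] [-7.72810651  1.26788359  3.73883267] 0.025762181167474914
[0.09297057 0.00074622 0.20654453]
```

View pics/w3.png

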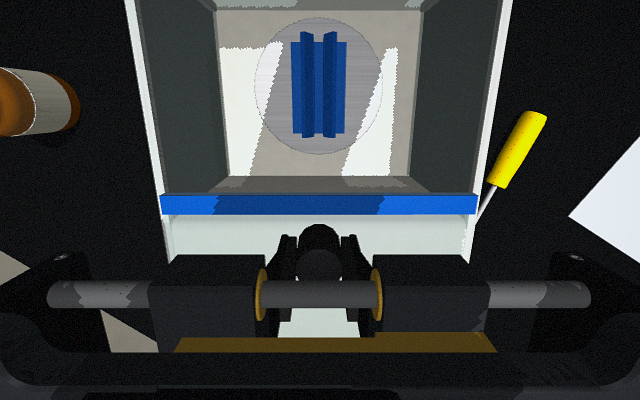

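Emit:
{"api": "carry_out", "payload": {
  "commands": [
    [[230,0,0.15,0,0,0,0],[230,0,0.25,0,0,0,0],[230,0,0.25,0,0,0,0]]
  ]
}}

```text
time: 5.18
ee_pos: [0.6333, 0.2453, 0.2058]
eef_rot: [0.428, 0.904, -0.003, -0.003]
ft_force: [-9.4, -2.0, 1.9]
width: 0.0259
```

```bash
python3 - <<'E'
from h import *
s=r.read_state();print(s['time'],s['ee_pos'],s['ft_force'],s['width'])
l=R.from_euler('z',-BAL[2]).apply(s['ee_pos']-[BAL[0],BAL[1],0]);print(l)
w=r.camera('wrist');t=r.camera('top')
L=[(-.045,0,.07),(.035,0,.07),(-.045,0,.102),(.035,0,.102),(-.045,.004,.102),(.035,.004,.102),(.06,-.1,.196),(.06,.1,.196)]
pw=proj('wrist',pose(BAL,L));pt=proj('top',pose(BAL,L))
print(np.round(pw),np.round(pt))
w=cv2.resize(w[0:230,120:530],None,fx=1.9,fy=1.9,interpolation=cv2.INTER_CUBIC)
t=cv2.resize(t[80:290,150:360],None,fx=2.8,fy=2.8,interpolation=cv2.INTER_CUBIC)
for p in pw: cv2.circle(w,tuple(int(v) for v in (p-[120,0])*1.9),2,(0,0,255),-1)
for p in pt: cv2.circle(t,tuple(int(v) for v in (p-[150,80])*2.8),2,(0,0,255),-1)
cv2.imwrite("pics/w4.png",w);cv2.imwrite("pics/t4.png",t)
E
```

```text
5.175 [0.6332842  0.24529129 0.20579685] [-9.36564556 -1.98148446  1.85089672] 0.025934103364026923
[0.09749253 0.00077536 0.20579685]
[[318.  35.]
 [318. 127.]
 [318.  26.]
 [318. 130.]
 [323.  26.]
 [322. 130.]
 [149. 185.]
 [486. 185.]] [[278. 210.]
 [257. 184.]
 [276. 209.]
 [255. 183.]
 [275. 210.]
 [254. 184.]
 [276. 139.]
 [204. 198.]]
```

View pics/w4.png

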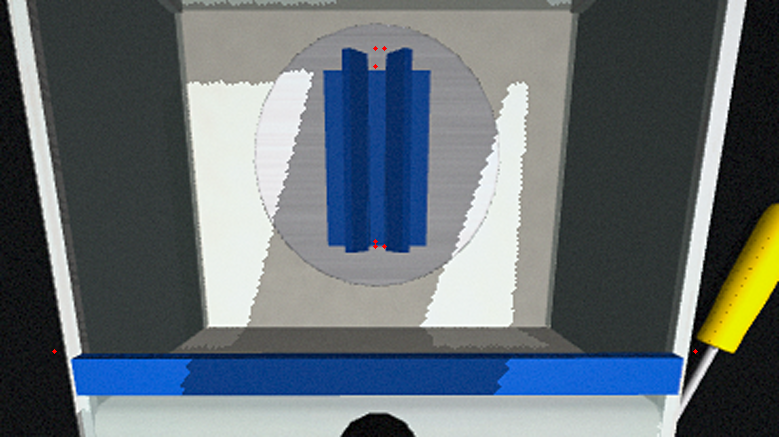

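View pics/t4.png

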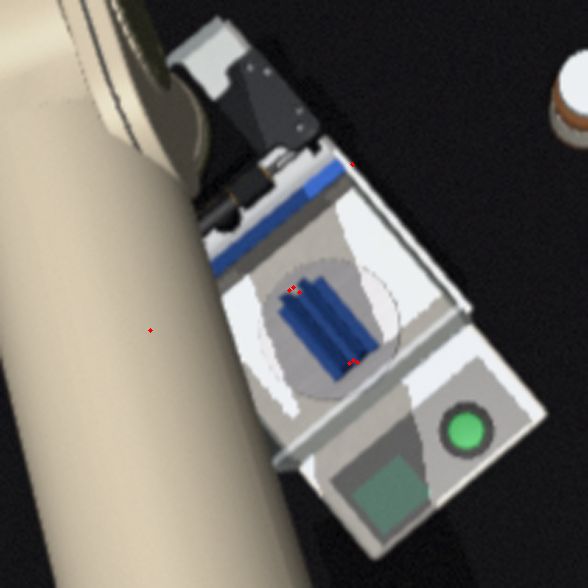

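Emit:
{"api": "carry_out", "payload": {
  "commands": [
    [[150,0,-0.1,0,0,0,0],[150,0,-0.2,0,0,0,0],[150,0,-0.2,0,0,0,0],[150,0,-0.2,-1.5,0,0,0],[150,0,-0.2,-3.5,0,0,0],[150,0,-0.2,-3.8,0,0,0]]
  ]
}}

```text
time: 6.02
ee_pos: [0.6317, 0.2426, 0.3051]
eef_rot: [0.428, 0.904, -0.001, -0.001]
ft_force: [-1.1, -0.3, -0.6]
width: 0.0357
```

```bash
cat >> h.py <<'E'
PC=np.array([.4688,-.2187]); JP=np.deg2rad(105.6)
E
python3 - <<'E'
from h import *
s=r.read_state();print(s['time'],s['ee_pos'],s['ft_force'],s['width'])
print(go([*PC,.25],down(JP)))
t=r.camera('top')
cv2.imwrite("pics/t5.png",t)
E
```

```text
6.025 [0.63165789 0.24255497 0.30514912] [-1.09890399 -0.27906131 -0.62225721] 0.03573968529281279
(array([-10.156, -16.722,   2.223]), array([-0.019, -0.006,  4.738]))
```

View pics/t5.png

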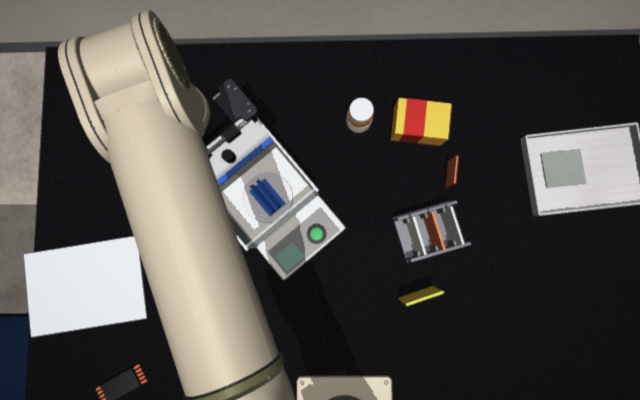

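Emit:
{"api": "carry_out", "payload": {
  "commands": [
    [[160,-1,-1.7,0,0,0,0.5],[160,-2.5,-4,0,0,0,1.3],[160,-4,-6.5,0,0,0,2],[160,-5.2,-8.5,0,0,0,2.7],[160,-6.4,-10.5,0.5,0,0,3.4],[160,-7.6,-12.5,1,0,0,4],[160,-8.8,-14.5,1.5,0,0,4.74],[160,-9.8,-16,2,0,0,4.74],[160,-10.16,-16.72,2.22,0,0,4.74],[160,-10.16,-16.72,2.22,0,0,4.74],[160,-10.16,-16.72,2.22,0,0,4.74],[160,-10.16,-16.72,2.22,0,0,4.74]]
  ]
}}

```text
time: 7.58
ee_pos: [0.469, -0.2176, 0.2494]
eef_rot: [0.604, 0.797, -0.001, -0.001]
ft_force: [-0.2, 0.0, -0.9]
width: 0.0323
```

```bash
python3 - <<'E'
from h import *
s=r.read_state();print(s['time'],s['ee_pos'],s['ft_force'],s['width'])
print(go([*PC,.15],down(JP)),go([*PC,.079],down(JP)))
w=r.camera('wrist')
x=np.array([np.sin(JP),-np.cos(JP)])*.045
P=[[*(PC+x),.11],[*(PC-x),.11],[*PC,.11]]
print(proj('wrist',P))
cv2.imwrite("pics/w6.png",w)
E
```

```text
7.575 [ 0.46904443 -0.21757966  0.2493709 ] [-0.18482394  0.00694382 -0.92754805] 0.03233567501307934
(array([-0.041, -0.007,  3.975]), array([-0.041, -0.001,  0.023])) (array([-4.100e-02,  3.000e-03,  6.815e+00]), array([-0.041, -0.001,  0.023]))
[[317.64913425 227.7990283 ]
 [317.61372128 143.97663753]
 [317.63219165 187.69595379]]
```

View pics/w6.png

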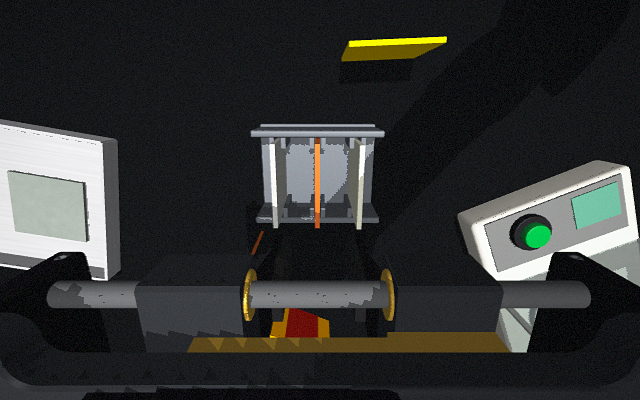

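Emit:
{"api": "carry_out", "payload": {
  "commands": [
    [[160,-0.04,0,1.5,0,0,0],[160,-0.04,0,3,0,0,0],[160,-0.04,0,4.2,0,0,0],[160,-0.04,0,5,0,0,0],[160,-0.04,0,5,0,0,0],[160,-0.04,0,5,0,0,0]]
  ]
}}

```text
time: 8.38
ee_pos: [0.4695, -0.2188, 0.1254]
eef_rot: [0.604, 0.797, -0.001, -0.001]
ft_force: [0.1, -0.3, 0.7]
width: 0.0323
```

```bash
python3 - <<'E'
from h import *
s=r.read_state();print(s['time'],s['ee_pos'],s['ft_force'],s['width'])
print(go([*PC,.079],down(JP)))
cv2.imwrite("pics/w7.png",r.camera('wrist'))
E
```

```text
8.375 [ 0.46947756 -0.21878348  0.12535561] [ 0.06456789 -0.27537376  0.67281652] 0.032315117584111076
(array([ 0.012, -0.02 ,  1.854]), array([-0.03 ,  0.007,  0.027]))
```

View pics/w7.png

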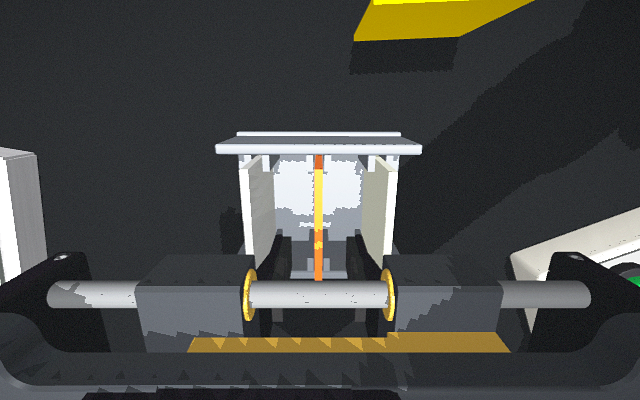

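Emit:
{"api": "carry_out", "payload": {
  "commands": [
    [[160,0.01,-0.02,0.9,0,0,0],[160,0.01,-0.02,1.85,0,0,0],[160,0.01,-0.02,1.85,0,0,0],[255,0.01,-0.02,1.85,0,0,0],[255,0.01,-0.02,1.85,0,0,0],[255,0.01,-0.02,1.85,0,0,0],[255,0.01,-0.02,1.85,0,0,0],[255,0.01,-0.02,1.85,0,0,0],[255,0.01,-0.02,1.85,0,0,0],[255,0.01,-0.02,1.85,0,0,0]]
  ],
  "grip_force": 30
}}

```text
time: 9.68
ee_pos: [0.4693, -0.219, 0.0797]
eef_rot: [0.604, 0.797, -0.001, 0.0]
ft_force: [-0.3, -0.2, 5.3]
width: 0.0045
```

```bash
python3 - <<'E'
from h import *
s=r.read_state();print(s['time'],s['ee_pos'],s['ft_force'],s['width'])
cv2.imwrite("pics/w8.png",r.camera('wrist'))
E
```

```text
9.675 [ 0.46927928 -0.21903841  0.07969721] [-0.29937395 -0.19425994  5.28049812] 0.004524852727567215
```

View pics/w8.png

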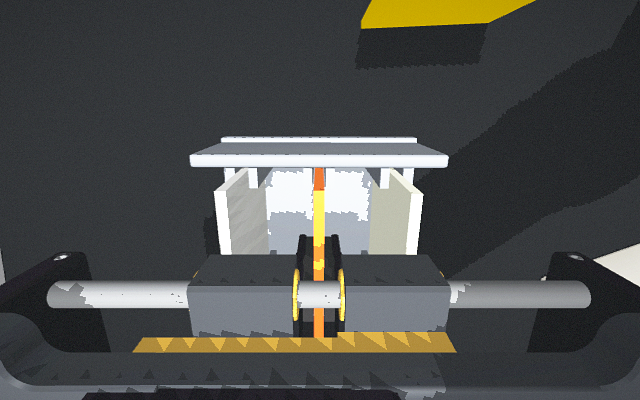

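Emit:
{"api": "carry_out", "payload": {
  "commands": [
    [[255,0,0,-0.4,0,0,0],[255,0,0,-1,0,0,0],[255,0,0,-1.8,0,0,0],[255,0,0,-2.6,0,0,0],[255,0,0,-3.4,0,0,0],[255,0,0,-4.2,0,0,0],[255,0,0,-5,0,0,0],[255,0,0,-6,0,0,0],[255,0,0,-7.5,0,0,0],[255,0,0,-9,0,0,0],[255,0,0,-9,0,0,0],[255,0,0,-9,0,0,0]]
  ]
}}

```text
time: 11.22
ee_pos: [0.469, -0.2186, 0.3039]
eef_rot: [0.604, 0.797, -0.001, -0.001]
ft_force: [1.1, -0.2, -4.2]
width: 0.005
```

```bash
python3 - <<'E'
from h import *
s=r.read_state();print(s['time'],s['ee_pos'],s['ft_force'],s['torque'],s['width'])
print(go(b(-.005,0,.31),down(JB)))
cv2.imwrite("pics/w9.png",r.camera('wrist'));cv2.imwrite("pics/s9.png",r.camera('scene'))
E
```

```text
11.225 [ 0.46896957 -0.21855023  0.30393823] [ 1.08395894 -0.18798032 -4.22722719] [0.03724733 0.10594249 0.03642502] 0.005026756151519624
(array([14.419,  7.603, -0.267]), array([-2.800e-02, -1.000e-03, -4.693e+00]))
```

View pics/w9.png

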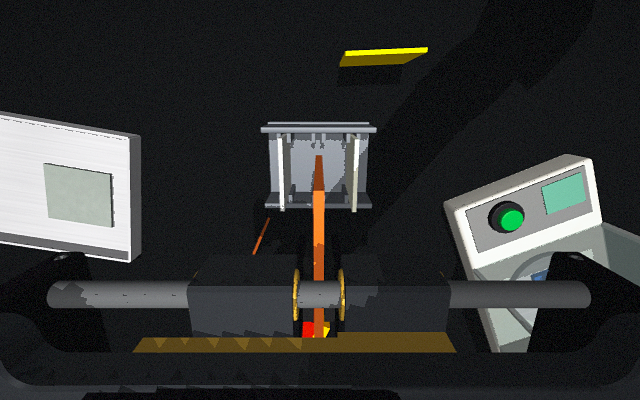

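View pics/s9.png

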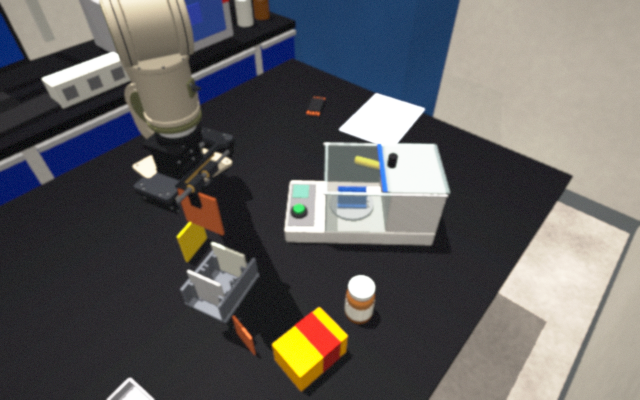

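Emit:
{"api": "carry_out", "payload": {
  "commands": [
    [[255,0.7,0.4,-0.1,0,0,-0.3],[255,2,1,-0.26,0,0,-0.7],[255,3.6,1.9,-0.26,0,0,-1.2],[255,5.2,2.7,-0.26,0,0,-1.7],[255,6.8,3.6,-0.26,0,0,-2.2],[255,8.4,4.4,-0.26,0,0,-2.7],[255,10,5.3,-0.26,0,0,-3.2],[255,11.6,6.1,-0.26,0,0,-3.7],[255,13,6.9,-0.26,0,0,-4.2],[255,14,7.4,-0.26,0,0,-4.69],[255,14.42,7.6,-0.26,0,0,-4.69],[255,14.42,7.6,-0.26,0,0,-4.69]]
  ]
}}

```text
time: 12.82
ee_pos: [0.554, 0.1799, 0.309]
eef_rot: [0.429, 0.903, -0.002, -0.001]
ft_force: [-0.1, -0.4, -4.8]
width: 0.0047
```

Emit:
{"api": "carry_out", "payload": {
  "commands": [
    [[255,0,0,0,0,0,0],[255,0,0,0,0,0,0],[255,0,0,0,0,0,0]]
  ]
}}

```text
time: 13.2
ee_pos: [0.5541, 0.1791, 0.3092]
eef_rot: [0.43, 0.903, -0.001, -0.001]
ft_force: [-0.1, 0.0, -4.0]
width: 0.0046
```

```bash
python3 - <<'E'
from h import *
s=r.read_state();print(s['time'],s['ee_pos'],s['ft_force'],s['torque'],s['width'])
print(go(b(-.005,0,.31),down(JB)))
w=r.camera('wrist')
L=[(-.045,0,.07),(.035,0,.07),(-.045,.004,.102),(-.045,-.004,.102)]
pw=proj('wrist',pose(BAL,L));print(pw)
cv2.imwrite("pics/w10.png",cv2.resize(w[50:300,200:440],None,fx=2.4,fy=2.4,interpolation=cv2.INTER_CUBIC));cv2.imwrite("pics/s10.png",r.camera('scene'));cv2.imwrite("pics/t10.png",r.camera('top'))
E
```

```text
13.2 [0.55405522 0.17914343 0.30918246] [-0.08910023  0.0139332  -3.96664212] [0.13108863 0.00974206 0.02788042] 0.004628053849750572
(array([ 0.018,  0.028, -0.033]), array([-0.043, -0.012, -0.021]))
[[318.47859485 139.12690506]
 [318.64008155 197.28617822]
 [321.82585094 142.01198252]
 [315.23524456 142.03273217]]
```

View pics/w10.png

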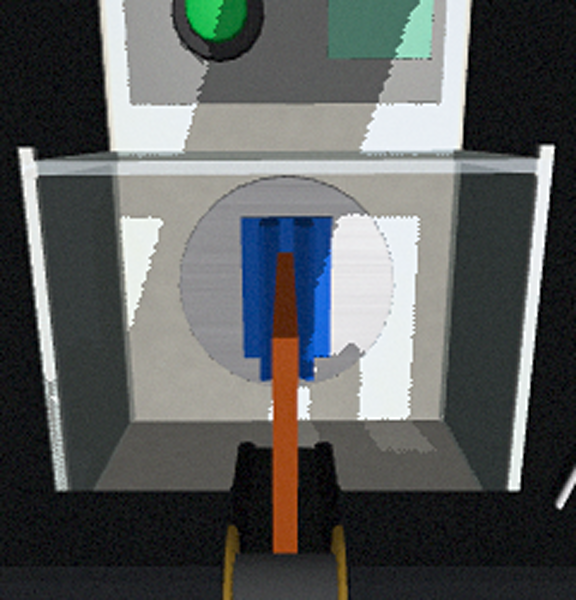

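View pics/s10.png

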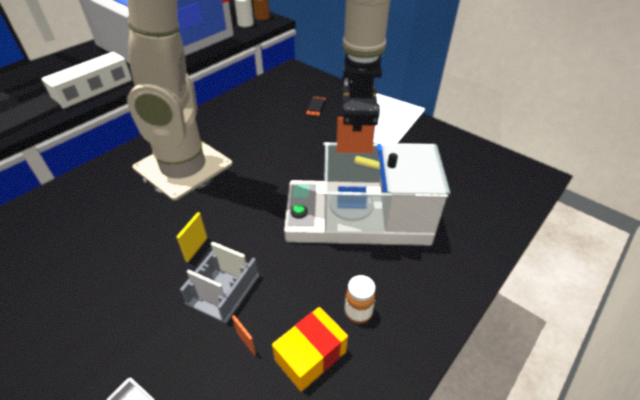

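View pics/t10.png

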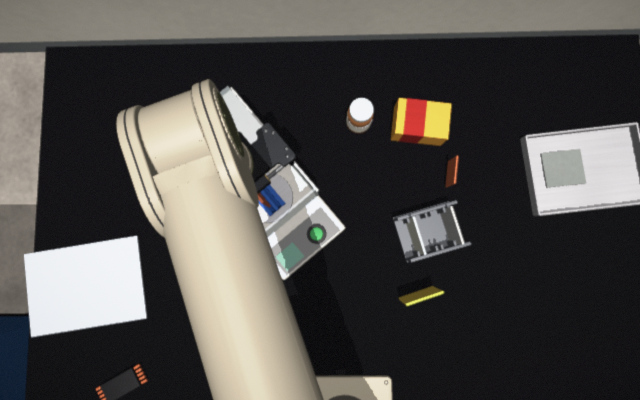

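Emit:
{"api": "carry_out", "payload": {
  "commands": [
    [[255,0.02,0.03,0.8,-0.04,0,0],[255,0.02,0.03,1.8,-0.04,0,0],[255,0.02,0.03,2.8,-0.04,0,0],[255,0.02,0.03,3.6,-0.04,0,0],[255,0.02,0.03,4.2,-0.04,0,0],[255,0.02,0.03,4.7,-0.04,0,0],[255,0.02,0.03,4.7,-0.04,0,0],[255,0.02,0.03,4.7,-0.04,0,0]]
  ]
}}

```text
time: 14.35
ee_pos: [0.5542, 0.1804, 0.1923]
eef_rot: [0.43, 0.903, 0.0, -0.0]
ft_force: [-1.1, 0.5, -3.9]
width: 0.0048
```

```bash
python3 - <<'E'
from h import *
s=r.read_state();print(s['time'],s['ee_pos'],s['ft_force'],s['torque'],s['width'])
print(go(b(-.005,0,.140),down(JB)))
w=r.camera('wrist')
cv2.imwrite("pics/w11.png",cv2.resize(w[50:300,200:440],None,fx=2.4,fy=2.4,interpolation=cv2.INTER_CUBIC));t=r.camera('scene')
cv2.imwrite("pics/s11.png",cv2.resize(t[80:260,270:460],None,fx=3,fy=3,interpolation=cv2.INTER_CUBIC))
E
```

```text
14.35 [0.55423286 0.18043619 0.19226343] [-1.12327489  0.5277512  -3.88928831] [ 0.02791648  0.00945463 -0.00445766] 0.004789451073742444
(array([-0.019, -0.011,  2.091]), array([ 0.007, -0.01 , -0.012]))
```

View pics/w11.png

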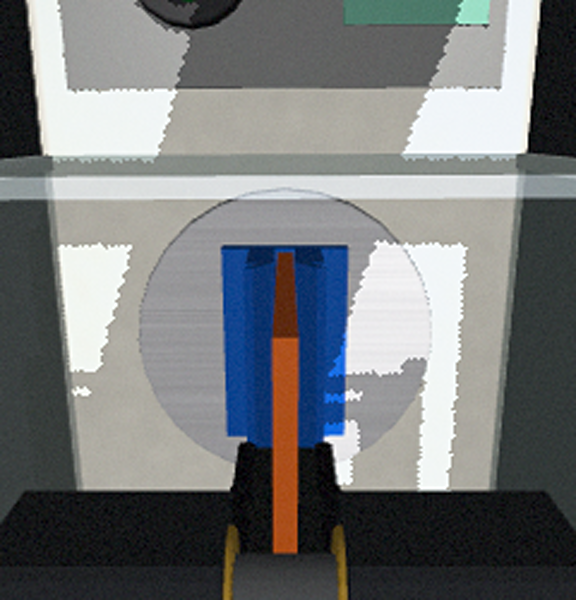

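View pics/s11.png

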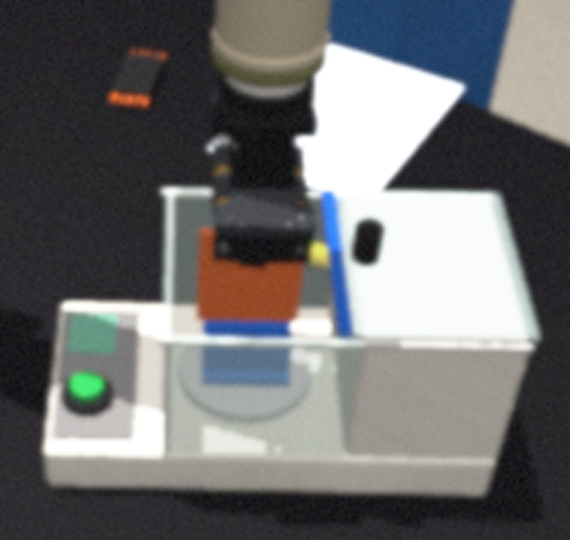

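Emit:
{"api": "carry_out", "payload": {
  "commands": [
    [[255,-0.01,0,0.4,0,0,0],[255,-0.01,0,0.8,0,0,0],[255,-0.01,0,1.1,0,0,0],[255,-0.01,0,1.4,0,0,0],[255,-0.01,0,1.7,0,0,0],[255,-0.01,0,1.7,0,0,0],[255,-0.01,0,1.7,0,0,0]]
  ]
}}

```text
time: 15.32
ee_pos: [0.5546, 0.1804, 0.1501]
eef_rot: [0.43, 0.903, 0.001, -0.0]
ft_force: [-0.3, 0.3, -4.0]
width: 0.005
```

```bash
python3 - <<'E'
from h import *
s=r.read_state();print(s['time'],s['ee_pos'],s['ft_force'],s['torque'],s['width'])
print(go(b(-.005,0,.140),down(JB)))
E
```

```text
15.325 [0.55459184 0.18036915 0.15008137] [-0.30068378  0.28833066 -4.00167632] [ 0.04394967  0.05171889 -0.01058287] 0.004972301573307827
(array([-0.007, -0.02 ,  0.403]), array([ 0.014, -0.008, -0.012]))
```

No contact on the way into the slot. I'll lower the last 10 mm slowly until it is felt.

Emit:
{"api": "carry_out", "payload": {
  "commands": [
    [[255,0,0,0.15,0,0,0],[255,0,0,0.25,0,0,0],[255,0,0,0.35,0,0,0],[255,0,0,0.4,0,0,0],[255,0,0,0.4,0,0,0]]
  ]
}}

```text
time: 15.95
ee_pos: [0.5546, 0.1804, 0.14]
eef_rot: [0.43, 0.903, 0.001, -0.0]
ft_force: [-0.4, -0.8, -4.6]
width: 0.0049
```

Emit:
{"api": "carry_out", "payload": {
  "commands": [
    [[255,0,0,0.04,0,0,0],[255,0,0,0.08,0,0,0],[255,0,0,0.08,0,0,0]]
  ]
}}

```text
time: 16.32
ee_pos: [0.555, 0.1804, 0.1397]
eef_rot: [0.43, 0.903, 0.001, 0.0]
ft_force: [-4.7, -0.5, 7.9]
width: 0.0046
```

Emit:
{"api": "carry_out", "payload": {
  "commands": [
    [[255,0,0,0,0,0,0],[225,0,0,0,0,0,0],[200,0,0,0,0,0,0],[150,0,0,0,0,0,0],[130,0,0,0,0,0,0],[130,0,0,0,0,0,0],[130,0,0,0,0,0,0]]
  ],
  "grip_force": 8
}}

```text
time: 17.2
ee_pos: [0.5551, 0.1804, 0.1397]
eef_rot: [0.43, 0.903, 0.001, 0.0]
ft_force: [0.1, -1.0, -0.0]
width: 0.0413
```

```bash
python3 - <<'E'
from h import *
s=r.read_state();print(s['time'],s['ee_pos'],s['ft_force'],s['torque'],s['width'])
w=r.camera('wrist')
cv2.imwrite("pics/w12.png",cv2.resize(w[50:350,170:470],None,fx=2,fy=2,interpolation=cv2.INTER_CUBIC));t=r.camera('scene')
cv2.imwrite("pics/s12.png",cv2.resize(t[80:260,270:460],None,fx=3,fy=3,interpolation=cv2.INTER_CUBIC))
E
```

```text
17.2 [0.55505142 0.18042145 0.13967002] [ 0.09990671 -0.96501937 -0.0469323 ] [0.04891318 0.00855085 0.02698453] 0.041326309503155266
```

View pics/w12.png

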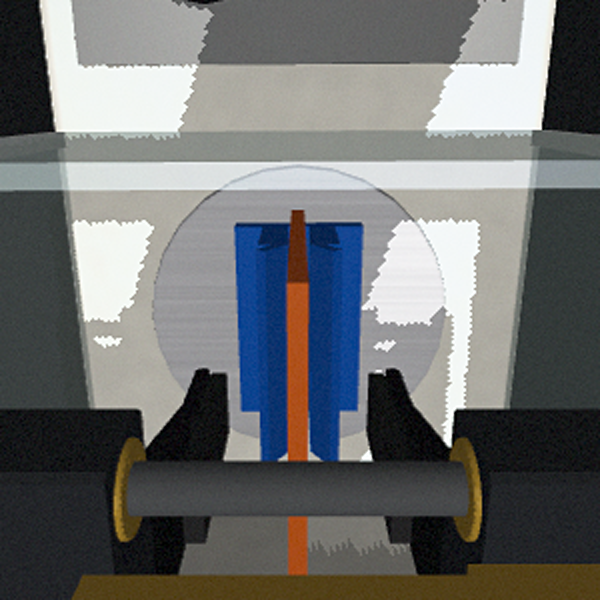

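View pics/s12.png

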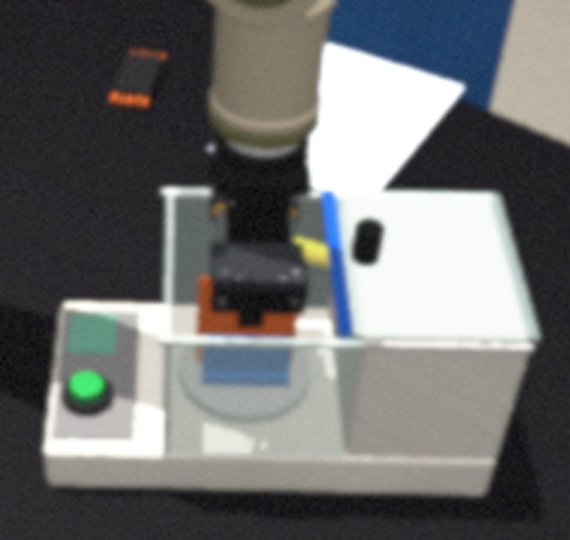

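Plate stands in the slot, upright, free of the fingers. Lifting out, then to above the knob.

Emit:
{"api": "carry_out", "payload": {
  "commands": [
    [[130,0,0,-0.6,0,0,0],[130,0,0,-1.5,0,0,0],[130,0,0,-3,0,0,0],[130,0,0,-4.5,0,0,0],[130,0,0,-5.6,0,0,0],[130,0,0,-5.6,0,0,0],[130,0,0,-5.6,0,0,0]]
  ]
}}

```text
time: 18.18
ee_pos: [0.5546, 0.1801, 0.2796]
eef_rot: [0.43, 0.903, 0.001, 0.0]
ft_force: [-0.1, 0.6, 0.6]
width: 0.0424
```

```bash
python3 - <<'E'
from h import *
s=r.read_state();print(s['time'],s['ee_pos'],s['ft_force'],s['torque'],s['width'])
print(go(b(.09,0,.28),down(JB)),go(b(.09,0,.207),down(JB)))
w=r.camera('wrist')
cv2.imwrite("pics/w13.png",w)
print(proj('wrist',[b(-.05,0,.17),b(.04,0,.17)]))
E
```

```text
18.175 [0.55462057 0.18009327 0.27957204] [-0.0765938   0.55724633  0.62553691] [ 0.06771028  0.06663921 -0.02726344] 0.04240333260733552
(array([ 0.008,  3.787, -0.008]), array([ 0.028, -0.008, -0.014])) (array([0.005, 3.78 , 2.912]), array([ 0.028, -0.008, -0.014]))
[[318.4784862  147.97386266]
 [318.71308088 239.45911936]]
```

View pics/w13.png

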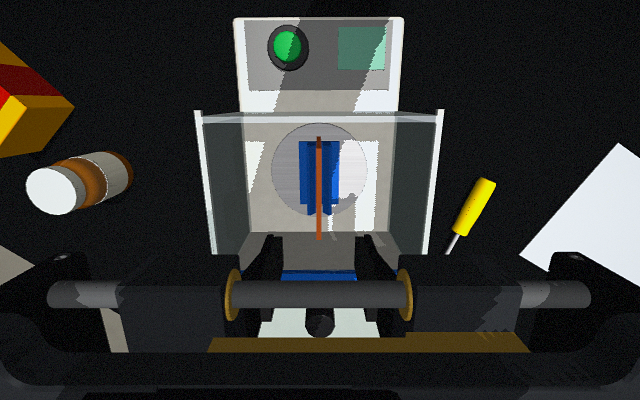

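Emit:
{"api": "carry_out", "payload": {
  "commands": [
    [[130,0,1.5,0,0,0,0],[130,0,3,0,0,0,0],[130,0,3.78,0,0,0,0],[130,0,3.78,0.2,0,0,0],[130,0,3.78,1.2,0,0,0],[130,0,3.78,2.2,0,0,0],[130,0,3.78,2.9,0,0,0],[230,0,3.78,2.9,0,0,0],[230,0,3.78,2.9,0,0,0],[230,0,3.78,2.9,0,0,0],[230,0,3.78,2.9,0,0,0]]
  ]
}}

```text
time: 19.6
ee_pos: [0.6276, 0.2406, 0.2078]
eef_rot: [0.429, 0.903, 0.002, -0.0]
ft_force: [-5.7, 1.2, 5.2]
width: 0.0257
```

```bash
python3 - <<'E'
from h import *
s=r.read_state();print(s['time'],s['ee_pos'],s['ft_force'],s['torque'],s['width'])
print(go(b(-.05,0,.207),down(JB)))
E
```

```text
19.6 [0.6275799  0.24061778 0.20778988] [-5.6928649   1.1950069   5.17355332] [0.48434804 1.19075314 0.01867142] 0.025666782546587694
(array([-0.032, -5.605,  0.017]), array([ 0.03 , -0.02 , -0.004]))
```

Emit:
{"api": "carry_out", "payload": {
  "commands": [
    [[230,0,-0.5,0,0,0,0],[230,0,-1.2,0,0,0,0],[230,-0.03,-2,0,0,0,0],[230,-0.03,-2.8,0,0,0,0],[230,-0.03,-3.6,0,0,0,0],[230,-0.03,-4.4,0,0,0,0],[230,-0.03,-5,0,0,0,0],[230,-0.03,-5.4,0,0,0,0],[230,-0.03,-5.65,0,0,0,0],[230,-0.03,-5.75,0,0,0,0],[230,-0.03,-5.75,0,0,0,0]]
  ]
}}

```text
time: 20.98
ee_pos: [0.5175, 0.1504, 0.2079]
eef_rot: [0.429, 0.903, 0.003, 0.001]
ft_force: [3.2, 7.1, -1.2]
width: 0.0256
```

```bash
python3 - <<'E'
from h import *
s=r.read_state();print(s['time'],s['ee_pos'],s['ft_force'],s['torque'],s['width'])
l=R.from_euler('z',-BAL[2]).apply(s['ee_pos']-[BAL[0],BAL[1],0]);print(l, R.from_euler('z',-BAL[2]).apply(s['ft_force']))
cv2.imwrite("pics/w14.png",r.camera('wrist'))
print(proj('wrist',[b(-.08,.095,.196),b(-.08,-.095,.196)]))
E
```

```text
20.975 [0.51751669 0.15036972 0.20785506] [ 3.18483624  7.10606847 -1.21345803] [ 1.65898073 -0.65518428 -0.04700985] 0.025572161962411678
[-0.05221393  0.00032962  0.20785506] [ 6.95802484  3.49646698 -1.21345803]
[[474.61111597 199.21142266]
 [161.86529737 199.71153038]]
```

View pics/w14.png

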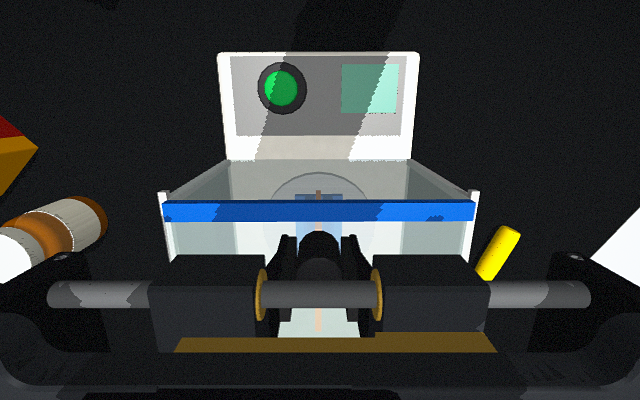

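Emit:
{"api": "carry_out", "payload": {
  "commands": [
    [[230,0,-0.1,0,0,0,0],[230,0,-0.15,0,0,0,0],[230,0,-0.15,0,0,0,0],[130,0,-0.05,0,0,0,0],[130,0,0,0,0,0,0],[130,0,0,0,0,0,0],[130,0,0.05,0,0,0,0],[130,0,0.05,-1,0,0,0],[130,0,0.05,-2,0,0,0],[130,0,0.05,-3,0,0,0],[130,0,0.05,-3,0,0,0]]
  ]
}}

```text
time: 22.4
ee_pos: [0.5191, 0.1509, 0.2847]
eef_rot: [0.429, 0.903, 0.004, 0.002]
ft_force: [-0.2, -0.1, -0.9]
width: 0.0423
```

```bash
python3 - <<'E'
from h import *
s=r.read_state();print(s['time'],s['ee_pos'],s['ft_force'],s['torque'],s['width'])
print(go(b(-.15,-.035,.12),down(JB)))
w=r.camera('wrist');cv2.imwrite("pics/w15.png",w)
print(proj('wrist',[b(-.08,.095,.196),b(-.08,-.095,.196),b(-.05,0,.232),b(-.15,-.035,.055),b(-.15,-.035,.065)]))
t=r.camera('top')
cv2.imwrite("pics/t15.png",cv2.resize(t[80:290,150:360],None,fx=2.8,fy=2.8,interpolation=cv2.INTER_CUBIC))
t=r.camera('scene');print(proj('scene',[b(-.15,-.035,.055),b(-.15,-.035,.065),b(-.15,-.035,.06)]))
cv2.imwrite("pics/s15.png",cv2.resize(t[80:260,270:460],None,fx=4,fy=3.3,interpolation=cv2.INTER_CUBIC))
E
```

```text
22.4 [0.51908137 0.15093955 0.28468972] [-0.22282692 -0.09885275 -0.94187476] [ 0.03026339 -0.03256496  0.0167554 ] 0.042257335567092234
(array([-1.394, -4.032,  6.552]), array([ 0.1  , -0.005,  0.002]))
[[431.1288112  170.35863398]
 [205.91866483 170.6964506 ]
 [318.71031467 219.54161585]
 [289.46757047  88.66436593]
 [288.7118177   88.33996916]]
[[297.51871464 211.6816034 ]
 [297.39664171 209.16995924]
 [297.4578681  210.42968898]]
```

View pics/w15.png

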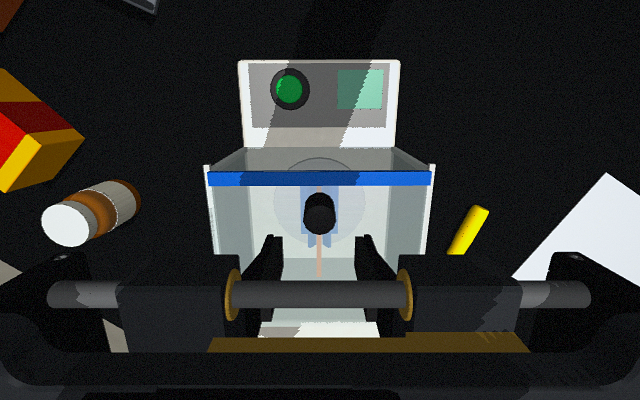

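View pics/t15.png

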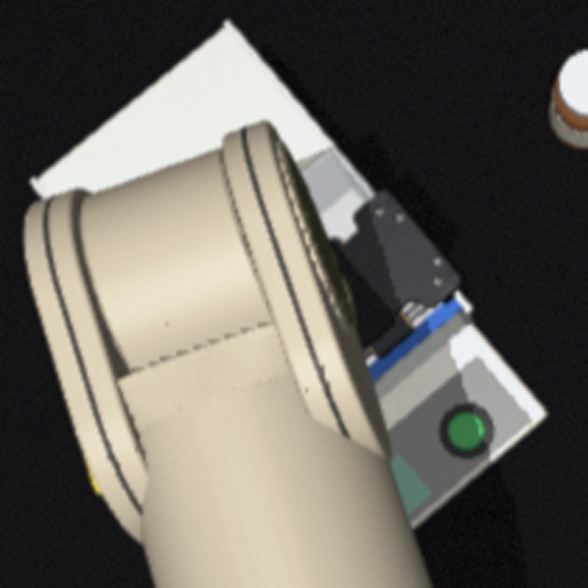

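View pics/s15.png

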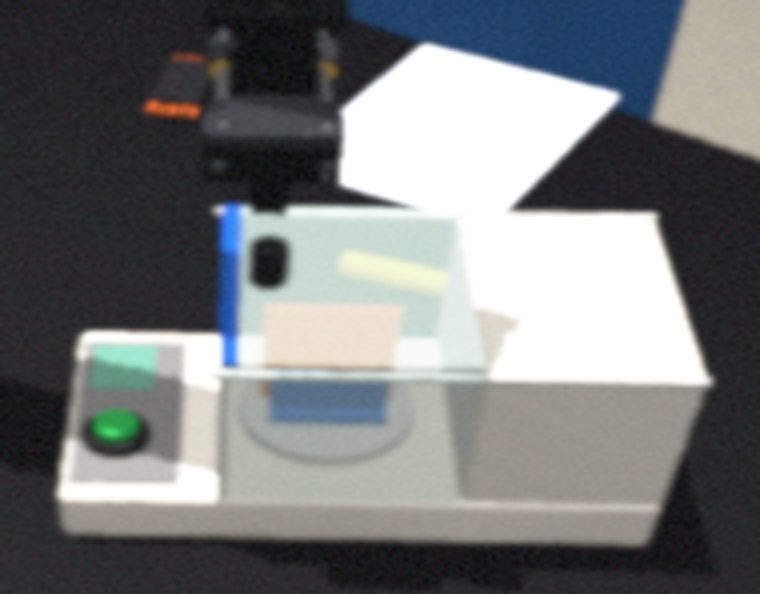

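Emit:
{"api": "carry_out", "payload": {
  "commands": [
    [[255,-0.5,-1.5,0,0,0,0],[255,-1,-3,0,0.1,0,0],[255,-1.4,-4.03,0.5,0.1,0,0],[255,-1.4,-4.03,2,0.1,0,0],[255,-1.4,-4.03,4,0.1,0,0],[255,-1.4,-4.03,6,0.1,0,0],[255,-1.4,-4.03,7.2,0.1,0,0],[255,-1.4,-4.03,7.2,0.1,0,0],[255,-1.4,-4.03,7.2,0.1,0,0]]
  ],
  "grip_force": 20
}}

```text
time: 23.68
ee_pos: [0.4628, 0.0607, 0.1023]
eef_rot: [0.429, 0.903, -0.001, -0.001]
ft_force: [0.6, -0.4, 1.1]
width: 0.0007
```

```bash
python3 - <<'E'
from h import *
s=r.read_state();print(s['time'],s['ee_pos'],s['ft_force'],s['torque'],s['width'])
print(go(b(-.15,-.035,.06),down(JB)))
w=r.camera('wrist');cv2.imwrite("pics/w16.png",w)
t=r.camera('scene')
cv2.imwrite("pics/s16.png",cv2.resize(t[80:260,270:460],None,fx=4,fy=3.3,interpolation=cv2.INTER_CUBIC))
E
```

```text
23.675 [0.46281516 0.06065295 0.10233813] [ 0.62707713 -0.42931145  1.0753536 ] [ 0.04962102  0.07184814 -0.05602969] 0.0006552577360245842
(array([-0.016,  0.058,  1.693]), array([-0.042, -0.014,  0.003]))
```

View pics/w16.png

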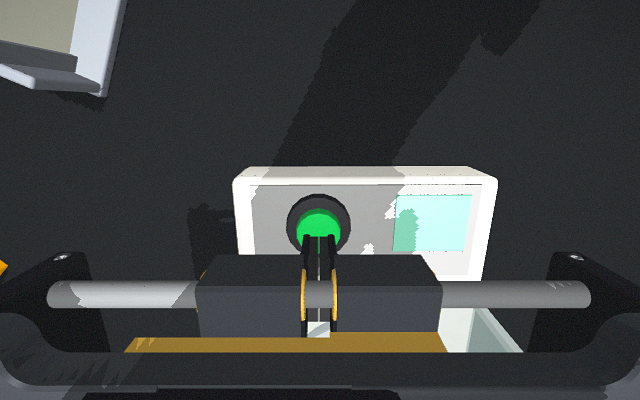

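View pics/s16.png

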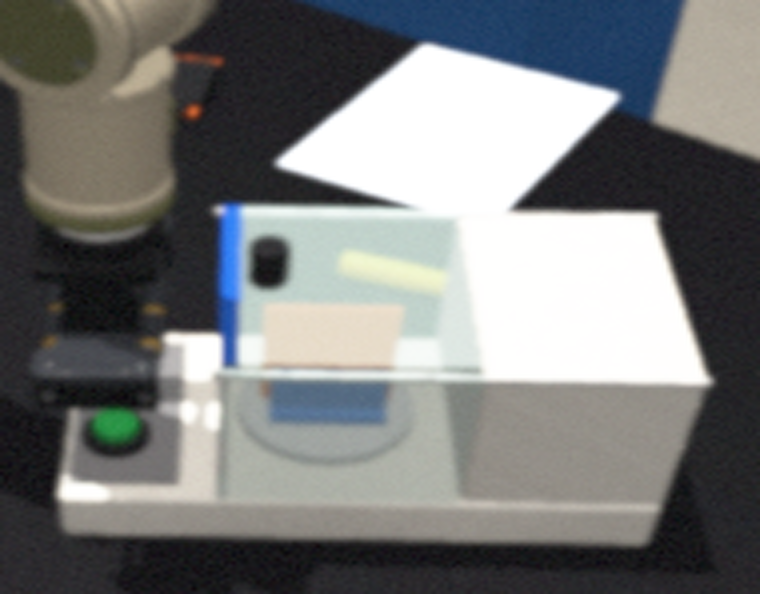

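Emit:
{"api": "carry_out", "payload": {
  "commands": [
    [[255,-0.02,0.06,0.5,0,0,0],[255,-0.02,0.06,1,0,0,0],[255,-0.02,0.06,1.3,0,0,0],[255,-0.02,0.06,1.4,0,0,0],[255,-0.02,0.06,1.4,0,0,0]]
  ]
}}

```text
time: 24.4
ee_pos: [0.4644, 0.0613, 0.0677]
eef_rot: [0.429, 0.903, -0.001, -0.001]
ft_force: [-3.1, 0.2, 4.3]
width: 0.0004
```

Emit:
{"api": "carry_out", "payload": {
  "commands": [
    [[255,0,0,0.08,0,0,0],[255,0,0,0.16,0,0,0],[255,0,0,0.16,0,0,0]]
  ]
}}

```text
time: 24.78
ee_pos: [0.4648, 0.0614, 0.0659]
eef_rot: [0.429, 0.903, -0.0, -0.001]
ft_force: [-12.4, -2.7, 32.7]
width: 0.0003
```

```bash
python3 - <<'E'
from h import *
s=r.read_state();print(s['time'],s['ee_pos'],s['ft_force'],s['torque'])
w=r.camera('wrist');cv2.imwrite("pics/w17.png",cv2.resize(w[140:300,220:420],None,fx=3.5,fy=3.5,interpolation=cv2.INTER_CUBIC))
t=r.camera('scene')
cv2.imwrite("pics/s17.png",cv2.resize(t[170:240,270:350],None,fx=7,fy=7,interpolation=cv2.INTER_CUBIC))
E
```

```text
24.775 [0.46475967 0.06143138 0.06593151] [-12.38695009  -2.7204739   32.74769073] [-0.50298745  3.27011675 -0.0755919 ]
```

View pics/w17.png

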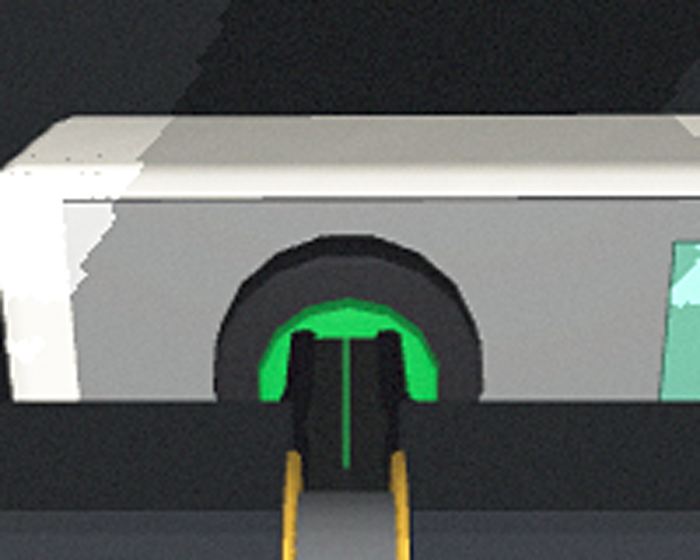

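View pics/s17.png

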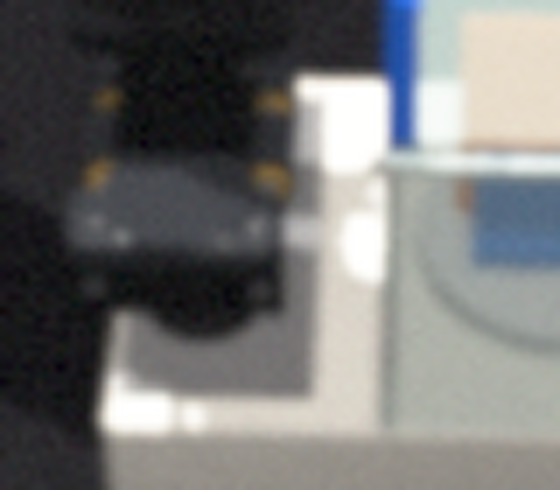

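Emit:
{"api": "carry_out", "payload": {
  "commands": [
    [[255,0,0,0,0,0,0],[255,0,0,-0.3,0,0,0],[255,0,0,-1,0,0,0],[255,0,-1.5,-3,0,0,0],[255,0,-3,-5,0,0,0],[255,0,-4,-7,0,0,0],[255,3,-4,-8,0,0,0],[255,6,-4,-8,0,0,0],[255,6,-4,-8,0,0,0],[255,6,-4,-8,0,0,0],[255,6,-4,-8,0,0,0]]
  ]
}}

```text
time: 26.25
ee_pos: [0.2935, 0.1139, 0.2665]
eef_rot: [0.429, 0.903, -0.0, -0.001]
ft_force: [-0.0, 0.4, -0.3]
width: 0.0006
```

```bash
python3 - <<'E'
from h import *
s=r.read_state();print(s['time'],s['ee_pos'],s['ft_force'])
t=r.camera('top');cv2.imwrite("pics/t18.png",t)
t=r.camera('scene');cv2.imwrite("pics/s18.png",cv2.resize(t[80:330,160:460],None,fx=2.4,fy=2.4,interpolation=cv2.INTER_CUBIC))
E
```

```text
26.25 [0.29349081 0.11388681 0.2664753 ] [-0.01047712  0.36167961 -0.25948115]
```

View pics/t18.png

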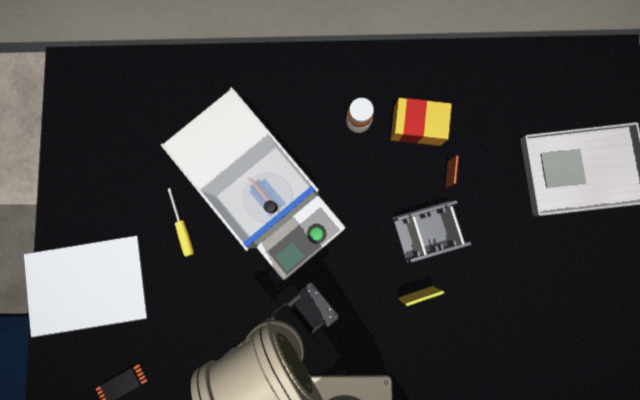

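View pics/s18.png

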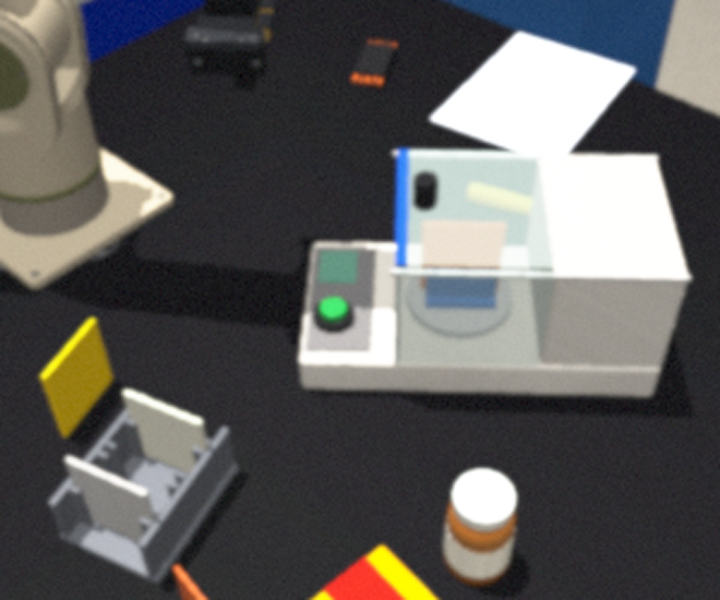

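```bash
python3 - <<'E'
from h import *
for f in("pics/top0.png","pics/t18.png"):
    t=cv2.cvtColor(cv2.imread(f),cv2.COLOR_BGR2GRAY)[185:225,250:290]
    n,l,st,c=cv2.connectedComponentsWithStats((t<70).astype(np.uint8))
    for k in range(1,n):
        if 30<st[k,4]<250:
            p=unproj('top',c[k]+[250,185],.232)[0]; print(f,st[k],R.from_euler('z',-BAL[2]).apply(p-[BAL[0],BAL[1],0]))
E
```

```text
pics/top0.png [ 12  13  13  12 101] [-0.042503   -0.00051621  0.232     ]
pics/t18.png [14 16 14 12 97] [-0.05063975 -0.00081817  0.232     ]
```

Knob at balance x = -50.6 mm (shut is -50). The arm is clear of everything, so I'm handing in.

```bash
python3 - <<'E'
from h import *
print(r.close_job())
E
```

```text
the job is handed in; nothing more can be done
None
```

The copper plate is in the blue holder, the roof is shut and the green key was pressed and released after that. I handed the job in at about 26 s of the 72 s allowed.

1. **Roof open:** I slid the roof back by its knob until the end stop resisted.
2. **Plate:** I drew the copper plate straight up out of the rack's middle slot. I lowered it into the holder until I felt the slot floor at the expected height, let go, and backed out.
3. **Roof shut:** I slid the roof forward until the front stop resisted with about 7 N.
4. **Key:** I pressed the key until it bottomed at about 33 N, well above its 5 N spring. The wrist picture showed the fingers only on the green. Then I released it.

**Last checks:**
- The plate stands upright in the slot.
- The knob measures at balance x = -50.6 mm, against -50 mm when shut.
- The key stands proud again.
- The other two plates, jar, carton and screwdriver look where they started in the pictures.
- The arm is clear with no force on it.

**Small disagreements:** The scene camera put the key about 2 pixels from where my fitted balance pose predicted, while the wrist camera agreed to within a pixel. The fingers slipped about 7 mm on the knob at the rear stop, which did no harm.

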